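# Hang the loaded scoop pan on the sprung balance

## Task

Weigh the dark wood billet: pick up the scoop pan with the billet in it, hook the pan's back over the crossbar of the bench balance, and ease its weight on to the sprung carriage until the carriage carries all of it, only then letting go slowly, so that the carriage never drops, bounces or springs back. Leave the pan hanging still and roughly level with the billet in it; press nothing hard against the balance, keep the robot's own hand off it, and leave the other things on the bench alone.

Things in the scene. Friction and masses are not known exactly. Their poses are not given: they have to be found in the camera images.
- pan: Loose steel scoop pan. Origin: centre of the tray's underside; z up, x towards its hooked back. Tray 120 (x) by 100 (y) by 28 mm high, 3 mm walls. At the +x end a flat back plate 60 mm wide (y), rear face at x = 60, rises to z = 125 mm and ends in a hook (see seat). With the billet 0.25 to 0.77 kg, unknown beforehand; centre of mass near the tray's middle, far forward of the hook.
- handle (a point): Middle of the pan's flat-sided wooden bridge handle, the place to grip: pan x = 0, y = 0, z = 85 mm. The handle runs along x over the tray from x = -56 to +56 mm, 12 mm wide (y), 16 mm high. Axes as the pan's.
- seat (a point): Middle of the ceiling of the hook's slot, pan x = 69, z = 121 mm; it rests on top of the crossbar when hung. The slot is open below, 18 mm wide in x (x = 60 to 78 mm) and 60 mm in y, between the back plate and a 4 mm lip that hangs down to z = 102 mm; hook plate above 4 mm thick. Axes as the pan's.
- billet: Loose dark wood billet, 36 by 70 by 24 mm, lying in the pan's tray. Origin: centre of its underside.
- balance: Fixed bench balance: steel base 150 by 130 by 18 mm, grey column (34 mm square, 241 mm high, centred at x = +45 mm) on which an aluminium carriage with a crossbar slides up and down. Origin: at bench level, 30 mm behind the crossbar; z up, the front where the pan hangs faces -x. Hung, the pan's x axis points the same way as the balance's.
- bar (a point): Middle of the carriage's round crossbar: 10 mm thick, along y, 82 mm free between side arms, 215 mm above the bench unloaded; moves with the carriage. Axes as the balance's. 45 mm free behind it for the lip. A heel pad, 24 mm high, centred 70 mm lower, stands 9 mm ahead of the bar's axis; a level pan with its back plate just touching it has its seat right over the axis.
- carriage (a joint): Downward travel of the carriage in m: 0 at its upper stop (unloaded), at most 0.075. A soft, lightly damped spring (110 N/m, 0.3 N preload) holds it up, so it sinks some 20 to 65 mm under the loaded pan, depending on the weight.
- plane: Block plane, 140 mm long, steel, a bystander. Origin: centre of its underside.
- brush_pot: White pot of brushes, 72 mm wide, about 200 mm high, a bystander. Origin: centre of its underside.
- glue: Glue bottle, 56 mm wide, 130 mm high, a bystander. Origin: centre of its underside.
- driver: Screwdriver lying on the bench, a bystander. Origin under its middle.
Not all that is in view belongs to the job. Of the things that look like the balance, the smaller one is meant. What is shaped like the pan but purple or yellow is not meant.

How it is judged:
By the outcome, as a careful person would: the job done as asked, in the order asked, and still so for the second after the job is handed in, with the robot touching nothing.
It also fails if it takes over 51 s, if anything falls off the work surface, if the arm or the gripper's body presses on something with over 40 N, if the wrist force passes 120 N, or if a joint passes its speed limit or range.

## Robot

A 7-joint arm with a two-finger parallel gripper is mounted at the origin on the work surface. World frame = base frame: x ahead of the robot, y to its left, z up, the work surface at z = 0. Lengths are in m, angles in rad, forces in N, time in s.
With the tool pointing down it reaches from about 0.375 to 0.925 m from the base axis. Payload 3.1 kg.
Tool frame: the origin (TCP) lies between the finger pads; the fingertips stand 19 mm ahead of it and the grasp point (between the pads) is the TCP; z points along the fingers, y is the line along which they close (so a half turn about z gives the same grasp; the last joint's range is limited). The gripper opens to 85 mm and grips with 20 to 120 N. Pads are 22 mm wide; open, the fingers measure 114 mm over their backs; the gripper's body (76 mm by 85 mm) begins 54 mm behind the grasp point. The pads swing forward as they close: fully open they stand 13 mm farther back than shut.
Start: joints at [1.233, 0.383, 0.044, 1.598, -0.018, 1.161, -0.05], TCP at [0.154, -0.631, 0.25] pointing down, gripper open.
Joint ranges: [-2.61, 2.61], [-0.41, 2.15], [-1.48, 1.57], [0, 2.5], [-1.57, 4.71], [0.05, 1.97], [-2.85, 2.85]. Speed limits (rad/s): [2.79, 2.79, 3.14, 3.14, 3.14, 3.14, 3.14].

## Interface

Orientations are given as a unit quaternion [x, y, z, w].
In Python, from bench import move_ptp, movel, move_j, move_gripper, pause, inverse_kinematics, read_camera, camera_params, MotionError, sign_off, look_for, tip_of, read_time_s, read_qpos, read_joint_vel, read_effort, read_eef_pos, read_tcp_rot, read_ft_force, read_ft_torque, read_finger_gap, read_grasp_force gives the robot as it stands. Calls block until the motion is done:
- move_ptp(position, orientation): joint-space move of the TCP to a pose.
- movel(position, orientation=None, speed=0.15): straight line of the TCP; orientation=None keeps the orientation; speed is the mean speed in m/s.
- move_j(angles): joint-space move.
- move_gripper(opening, effort=None): finger opening in m; effort is the grip in N (None keeps the last); returns when the fingers have stopped.
- pause(seconds).
- inverse_kinematics(position, orientation): joint angles nearest the present ones, or None.
- read_camera(name): name is "side" or "top" or "wrist"; returns the picture (384x512x3 uint8, red, green, blue); there is no depth.
- camera_params(name): a dict with "K" (3x3 intrinsics, pixels), "dist_coeffs" ([k1, k2, p1, p2, k3] as OpenCV has them; the pictures are not rectified), "camera_from_world" (4x4, takes a point from world to camera coordinates). Camera axes: x right, y down, z forward; pixel columns grow to the right and rows downward; lengths in m; the calibration is good to about 2 mm. A picture is of the moment at which its call begins: read the wrist's pose just before it. camera_params takes no time and is no camera call; for the wrist camera it gives the pose at the moment of the call.
A pose or a line that the arm cannot do raises MotionError and nothing moves.
- sign_off(): hands the job in; it is judged then, once.
Trained networks look in the newest picture that a camera, given by its name, has taken for a name from the list of things; names that differ only in an ending like _2 or _b are one class to them, and where a whole thing is asked for, a point or a joint stands for the part that bears it (a point fixed in the world has none). Each returns a list of dicts, best first, with "confidence" (0 to 1); they miss things now and then, are a little off and sometimes report something else, mostly with a low value. They report only what shows in the picture. A call takes as long as a camera call. They do not tell look-alikes from the thing itself.
- look_for(camera, name): "at" ([column, row] in pixels, amid what is visible of it).
- tip_of(camera, name): "at" ([column, row] in pixels: a listed point, or the origin of a listed thing).
Readings, each from a call of its own:
- read_time_s(): time.
- read_qpos(): joint angles.
- read_joint_vel(): joint speeds.
- read_effort(): joint torques, N m.
- read_eef_pos(): TCP position.
- read_tcp_rot(): TCP orientation.
- read_ft_force(): force on the tool from outside, world axes, zero at the start.
- read_ft_torque(): the same for the moment, N m.
- read_finger_gap(): finger opening in m.
- read_grasp_force(): force on a finger pad.
Only numpy, scipy, OpenCV 4.12 (cv2) and the standard library are available. Lean on these libraries where they do the work, as an engineer would, in place of code of your own. Each camera call takes 0.05 s, during which the arm holds its last target. There are 200 camera calls.

## Working session

There is one attempt and no reset: what is moved stays moved. The work goes in short steps, each a Python script; the robot and the scene stay as the last script left them, time stands still between calls to the robot, and variables do not carry over. Pictures are saved under pics/ and viewed, at most 10 in all, crops included, and the job is handed in when it is done.

```bash
mkdir -p pics; ls; cat > h.py <<'E'
import numpy as np, cv2
from bench import *
def save(cam,name):
    im=read_camera(cam); cv2.imwrite(f'pics/{name}.png',im[:,:,::-1]); return im
E
python3 - <<'E'
from h import *
a=save('top','top0'); b=save('side','side0')
cv2.imwrite('pics/both.png',cv2.resize(np.vstack([a,b])[:,:,::-1],None,fx=.78,fy=.78))
for c in('top','side'):
    p=camera_params(c); print(c,np.round(p['K'],1).tolist(),p['dist_coeffs'],np.round(p['camera_from_world'],3).tolist())
    for n in('pan','billet','balance','plane','brush_pot','glue','driver'):
        print(n,[(np.round(d['at']).tolist(),round(d['confidence'],2)) for d in look_for(c,n)])
    for n in('handle','seat','bar','pan','balance'):
        print('tip',n,[(np.round(d['at'],1).tolist(),round(d['confidence'],2)) for d in tip_of(c,n)])
print(read_time_s())
E
```

```text
pics
top [[396.9, 0.0, 248.4], [0.0, 396.9, 191.8], [0.0, 0.0, 1.0]] [-0.03040216  0.          0.          0.          0.        ] [[-0.026, -1.0, -0.001, 0.107], [-0.983, 0.026, -0.184, 0.509], [0.184, -0.004, -0.983, 1.456], [0.0, 0.0, 0.0, 1.0]]
pan [([331.0, 200.0], 0.94), ([357.0, 276.0], 0.82)]
billet [([239.0, 153.0], 0.59), ([332.0, 193.0], 0.44)]
balance [([241.0, 156.0], 0.87), ([85.0, 192.0], 0.58)]
plane [([163.0, 190.0], 0.97), ([243.0, 152.0], 0.41), ([370.0, 140.0], 0.4)]
brush_pot [([369.0, 138.0], 0.65)]
glue [([297.0, 133.0], 0.79)]
driver [([183.0, 214.0], 0.56)]
tip handle [([336.3, 197.7], 0.96), ([356.5, 276.0], 0.96), ([407.4, 168.9], 0.8), ([236.6, 158.8], 0.66)]
tip seat [([421.6, 185.3], 0.72), ([365.4, 294.0], 0.63), ([338.2, 177.9], 0.57)]
tip bar [([239.8, 158.1], 0.67), ([57.4, 207.4], 0.56), ([167.7, 191.0], 0.41)]
tip pan [([329.9, 200.9], 0.7), ([354.8, 275.1], 0.69), ([398.4, 175.6], 0.61)]
tip balance [([94.6, 211.1], 0.97), ([241.3, 167.6], 0.64), ([293.4, 140.2], 0.43)]
side [[408.2, 0.0, 256.7], [0.0, 408.2, 191.3], [0.0, 0.0, 1.0]] [0.02566186 0.         0.         0.         0.        ] [[-0.986, -0.164, 0.012, 0.48], [-0.091, 0.482, -0.872, 0.134], [0.138, -0.861, -0.49, 1.423], [0.0, 0.0, 0.0, 1.0]]
pan [([266.0, 180.0], 0.95), ([264.0, 149.0], 0.95), ([339.0, 180.0], 0.58)]
billet [([262.0, 181.0], 0.52)]
balance [([201.0, 211.0], 0.66), ([196.0, 320.0], 0.65)]
plane [([215.0, 293.0], 0.6)]
brush_pot [([221.0, 154.0], 0.93)]
glue []
driver [([254.0, 278.0], 0.84)]
tip handle [([338.0, 167.7], 0.95), ([257.5, 141.4], 0.59), ([267.1, 168.4], 0.57), ([219.2, 170.5], 0.15)]
tip seat [([253.4, 159.5], 0.98), ([358.3, 160.2], 0.94), ([270.4, 130.2], 0.62)]
tip bar [([217.6, 173.1], 0.81), ([230.1, 284.3], 0.71)]
tip pan [([259.7, 160.0], 0.87), ([268.6, 187.4], 0.77), ([340.7, 182.6], 0.73), ([267.8, 282.6], 0.53)]
tip balance [([211.7, 225.9], 0.98), ([218.9, 174.9], 0.62)]
1.3
```

View pics/both.png

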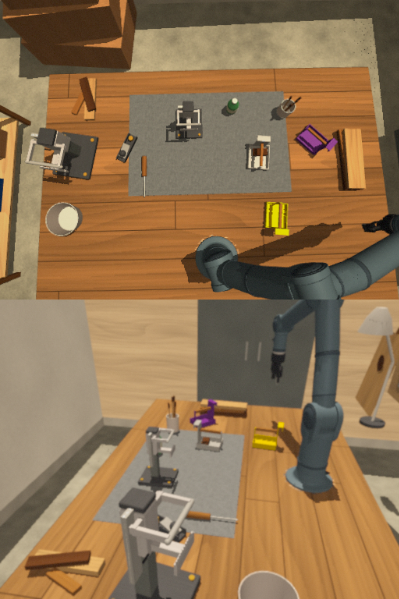

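Candidates: pan-like at top (333,198) steel, (407,172) purple, (356,276) yellow → the steel one. Balance-like at (241,156) small and (85,192) large → the small one. I'll confirm in an enlarged crop and triangulate.

```bash
cat >> h.py <<'E'
def ray(cp,px):
    T=np.array(cp['camera_from_world']); K=np.array(cp['K'])
    u=cv2.undistortPoints(np.array([[px]],float),K,np.array(cp['dist_coeffs']))[0,0]
    d=T[:3,:3].T@np.array([u[0],u[1],1]); return -T[:3,:3].T@T[:3,3], d/np.linalg.norm(d)
def tri(obs):
    A=np.zeros((3,3));b=np.zeros(3);R=[ray(*o) for o in obs]
    for o,d in R:
        P=np.eye(3)-np.outer(d,d);A+=P;b+=P@o
    x=np.linalg.solve(A,b); return x,[round(1e3*np.linalg.norm((np.eye(3)-np.outer(d,d))@(x-o)),1) for o,d in R]
E
python3 - <<'E'
from h import *
t,s=camera_params('top'),camera_params('side')
for n,a,b in [('handle',(336.3,197.7),(267.1,168.4)),('seat',(338.2,177.9),(253.4,159.5)),('pan',(329.9,200.9),(268.6,187.4)),('bar',(239.8,158.1),(217.6,173.1)),('bal',(241.3,167.6),(211.7,225.9)),
 ('plane',(163,190),(215,293)),('pot',(369,138),(221,154))]:
    x,r=tri([(t,a),(s,b)]); print(n,np.round(x,4),r)
a=cv2.imread('pics/top0.png');b=cv2.imread('pics/side0.png')
f=lambda i,x,y:cv2.resize(i[y:y+100,x:x+130],None,fx=3,fy=3,interpolation=cv2.INTER_CUBIC)
cv2.imwrite('pics/crop.png',np.vstack([np.hstack([f(a,180,110),f(a,270,140)]),np.hstack([f(b,150,150),f(b,210,130)])]))
E
```

```text
handle [ 0.4792 -0.2307  0.0812] [np.float64(4.3), np.float64(4.3)]
seat [ 0.5415 -0.2351  0.1143] [np.float64(0.8), np.float64(0.8)]
pan [ 0.4753 -0.2237 -0.0009] [np.float64(1.1), np.float64(1.1)]
bar [0.5953 0.1199 0.2241] [np.float64(0.5), np.float64(0.5)]
bal [0.6188 0.1188 0.0179] [np.float64(4.4), np.float64(4.4)]
plane [0.5334 0.4246 0.0122] [np.float64(1.0), np.float64(1.0)]
pot [ 0.71   -0.378   0.0606] [np.float64(1.4), np.float64(1.4)]
```

View pics/crop.png

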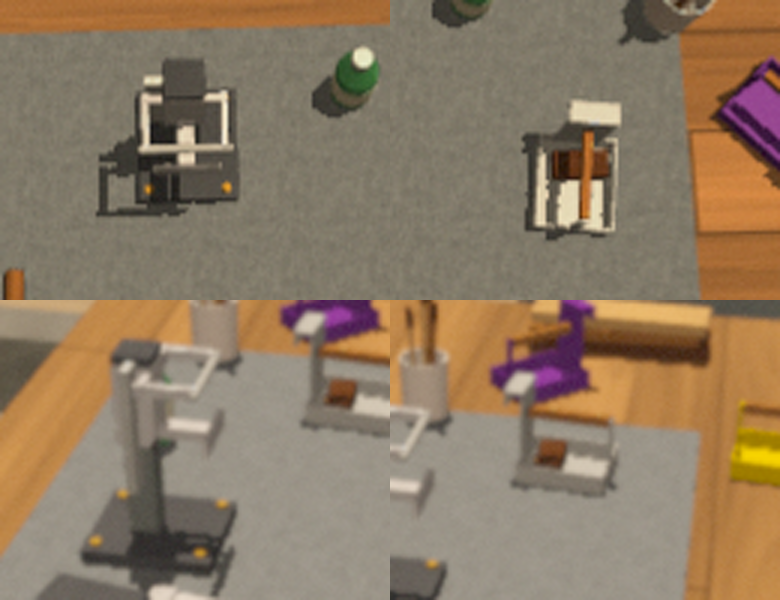

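Crops confirm: the steel pan with the brown billet (top ≈(333,198)) and the smaller balance, bar toward the robot (top ≈(241,158)). Next, wrist views.

```bash
cat > look.py <<'E'
from h import *
import sys,json
def views(poses,names,tag):
    obs={n:[] for n in names}; ims=[]
    for i,(p,q) in enumerate(poses):
        move_ptp(p,q); pause(.3); cp=camera_params('wrist'); im=save('wrist',f'{tag}{i}'); ims.append(im)
        json.dump({k:np.array(v).tolist() for k,v in cp.items()},open(f'pics/{tag}{i}.json','w'))
        for n in names:
            d=tip_of('wrist',n); print(i,n,[(np.round(e['at'],1).tolist(),round(e['confidence'],2)) for e in d[:3]])
            if d: obs[n].append((cp,d[0]['at']))
    for n in names:
        if len(obs[n])>1: x,r=tri(obs[n]); print(n,np.round(x,4),np.array(r))
    cv2.imwrite(f'pics/{tag}.png',cv2.resize(np.hstack(ims)[:,:,::-1],None,fx=.78,fy=.78))
E
python3 - <<'E'
from look import *
print(np.round(read_tcp_rot(),4)); 
T=np.linalg.inv(camera_params('wrist')['camera_from_world']); print(np.round(T,3))
q=[1,0,0,0]
for p in ([.43,-.23,.36],[.54,-.16,.36],[.52,.12,.42],[.6,.05,.42]):
  for qq in ([1,0,0,0],[0,1,0,0]): print(p,qq,inverse_kinematics(p,qq))
E
```

```text
[ 0.9928  0.1196 -0.     -0.    ]
[[ 0.238 -0.921 -0.308  0.234]
 [-0.971 -0.226 -0.075 -0.611]
 [-0.001  0.317 -0.949  0.374]
 [ 0.     0.     0.     1.   ]]
[0.43, -0.23, 0.36] [1, 0, 0, 0] [ 6.62302514e-01  2.00213261e-03 -2.54800146e-01  1.82280205e+00
  5.21361655e-04  1.31685315e+00 -1.16342445e+00]
[0.43, -0.23, 0.36] [0, 1, 0, 0] [ 0.93463287  0.01463183 -0.52779362  1.81172456  0.00761221  1.31723417
  1.97577256]
[0.54, -0.16, 0.36] [1, 0, 0, 0] [ 0.55442187  0.16556588 -0.38176134  1.65524164  0.06322156  1.3329683
 -1.40831228]
[0.54, -0.16, 0.36] [0, 1, 0, 0] [ 0.77734761  0.19540552 -0.64071502  1.64533034  0.11949709  1.34049472
  1.68920953]
[0.52, 0.12, 0.42] [1, 0, 0, 0] [ 0.65772008  0.17015494 -1.0681927   1.60275904  0.14991149  1.45753001
 -1.99217445]
[0.52, 0.12, 0.42] [0, 1, 0, 0] [ 0.68646546  0.18004195 -1.1058532   1.60195341  0.16175993  1.45966785
  1.13987601]
[0.6, 0.05, 0.42] [1, 0, 0, 0] [ 0.4911608   0.28908114 -0.80367138  1.45375263  0.2074483   1.48612085
 -1.87992039]
[0.6, 0.05, 0.42] [0, 1, 0, 0] [ 0.54568201  0.30805481 -0.88134744  1.45145135  0.23687721  1.49267314
  1.24005975]
```

```bash
python3 - <<'E'
from look import *
q=[0,1,0,0]
views([([.44,-.29,.32],q),([.46,-.18,.32],q)],['handle','seat','pan','billet'],'wp')
views([([.54,.06,.40],q),([.56,.17,.40],q)],['bar','balance'],'wb')
print(read_time_s())
E
```

```text
0 handle [([311.1, 188.5], 0.76), ([82.6, 249.6], 0.66)]
0 seat [([22.9, 226.5], 0.74), ([308.1, 256.7], 0.63)]
0 pan [([108.8, 223.0], 0.97), ([304.0, 164.5], 0.9), ([202.2, 310.9], 0.2)]
0 billet [([293.4, 188.0], 0.7)]
1 handle [([210.0, 169.2], 0.95)]
1 seat [([204.2, 241.7], 0.62)]
1 pan [([223.9, 152.0], 0.65), ([38.6, 212.0], 0.63)]
1 billet [([215.1, 172.5], 0.94)]
handle [ 0.4731 -0.2269  0.095 ] [1. 1.]
seat [ 0.2793 -0.1503  0.6247] [5. 5.]
pan [ 0.3044 -0.1817  0.6372] [36.5 36.5]
billet [ 0.5054 -0.2335 -0.0059] [1.4 1.4]
0 bar [([308.0, 222.8], 0.71)]
0 balance [([287.5, 182.5], 0.69)]
1 bar [([198.1, 201.1], 0.86)]
1 balance [([217.8, 171.4], 0.87)]
bar [0.5968 0.1141 0.2117] [1.3 1.3]
balance [0.62   0.1129 0.01  ] [1.2 1.2]
7.175
```

View pics/wp.png

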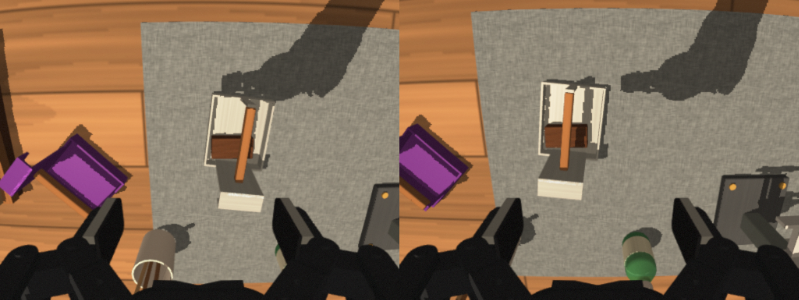

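View pics/wb.png

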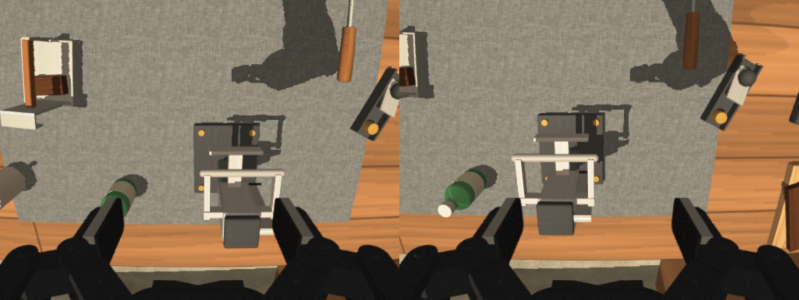

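The pan (wp1 ≈(205,165) full-res) has its hook toward +x, and the crossbar spans ≈(148..253, 204) in wb1. Both are nearly aligned with world x. I'll refine the poses by segmenting the handle and the bar.

```bash
python3 - <<'E'
from h import *
import json
def onplane(cp,px,z):
    o,d=ray(cp,px); return o+d*(z-o[2])/d[2]
L=lambda t:(cv2.imread(f'pics/{t}.png'),json.load(open(f'pics/{t}.json')))
for t,roi in(('wp0',(255,120,370,250)),('wp1',(170,100,275,230))):
    im,cp=L(t); x0,y0,x1,y1=roi; h=cv2.cvtColor(im,cv2.COLOR_BGR2HSV)
    m=cv2.inRange(h,(3,110,120),(20,255,255)); k=np.zeros_like(m); k[y0:y1,x0:x1]=m[y0:y1,x0:x1]
    n,lab,st,_=cv2.connectedComponentsWithStats(k); i=1+np.argmax(st[1:,4]); ys,xs=np.where(lab==i)
    W=np.array([onplane(cp,(x,y),.093) for x,y in zip(xs,ys)])[:,:2]
    (c,s,a)=cv2.minAreaRect((W*1e3).astype(np.float32)); v=np.linalg.svd(W-W.mean(0))[2][0]
    print(t,len(xs),'handle c',np.round(c,1),np.round(s,1),'yaw',np.degrees(np.arctan(v[1]/v[0])))
    k[:]=0; hy0,hy1=(240,275); m=cv2.inRange(h,(0,0,170),(180,70,255)); k[225:280,x0:x1]=m[225:280,x0:x1]
    n,lab,st,_=cv2.connectedComponentsWithStats(k); i=1+np.argmax(st[1:,4]); ys,xs=np.where(lab==i)
    W=np.array([onplane(cp,(x,y),.125) for x,y in zip(xs,ys)])[:,:2]
    print('  hook',len(xs),[np.round(q,1) for q in cv2.minAreaRect((W*1e3).astype(np.float32))], np.round(W.min(0),4),np.round(W.max(0),4))
for t,(x0,x1,yc) in(('wb0',(270,352,222)),('wb1',(155,245,203))):
    im,cp=L(t); g=im.min(2).astype(float); P=[]
    for x in range(x0,x1):
        col=g[yc-9:yc+10,x]; r=np.where(col>150)[0]
        if 3<=len(r)<=10: P.append((x,yc-9+r.mean(),len(r)))
    P=np.array(P); W=np.array([onplane(cp,p[:2],.2165) for p in P]); f=np.polyfit(W[:,1],W[:,0],1)
    r=W[:,0]-np.polyval(f,W[:,1]); ok=abs(r)<.002; f=np.polyfit(W[ok,1],W[ok,0],1)
    print(t,len(P),ok.sum(),P[:,2].mean(),'bar x at y=.115',np.polyval(f,.115),'yaw',-np.degrees(np.arctan(f[0])), 'y range',W[:,1].min(),W[:,1].max())
    row=g[yc-30:yc-12]; 
    rr=g[yc+12]; c=np.where(rr>150)[0]; c=c[(c>x0-40)&(c<x1+40)]; print('  arms cols',c, [np.round(onplane(cp,(q,yc+12),.215)[1],4) for q in (c.min(),c.max())])
E
```

```text
wp0 1008 handle c [ 472.6 -223.5] [ 12.3 105.6] yaw -6.25302416106138
  hook 1229 [array([ 543.6, -230.6]), array([60.8, 26.8]), np.float64(83.6)] [ 0.5278 -0.2613] [ 0.5601 -0.1994]
wp1 1012 handle c [ 472.1 -223.6] [ 12.  106.3] yaw -6.420006286728454
  hook 1318 [array([ 543.8, -231. ]), array([60.8, 26.8]), np.float64(83.8)] [ 0.5279 -0.2618] [ 0.5595 -0.1998]
wb0 65 65 6.015384615384615 bar x at y=.115 0.5957950752683145 yaw -0.3235206127207269 y range 0.0754872452159516 0.15614910367324744
  arms cols [262 263 264 265 266 267 268 293 294 295 296 297 298 299 300 353 354 355
 356 357 358 359] [np.float64(0.0677), np.float64(0.1661)]
wb1 68 67 6.029411764705882 bar x at y=.115 0.5961620578469334 yaw -0.1206898426173208 y range 0.07386091387896843 0.15583611816008727
  arms cols [149 150 151 152 153 154 155 156 201 202 203 204 205 206 207 208 209 210
 211 212 213 214 215 216 217 241 242 243 244 245 246 247 248] [np.float64(0.065), np.float64(0.1635)]
```

```bash
cat >> h.py <<'E'
from scipy.spatial.transform import Rotation as R
PAN=np.array([.474,-.2234]); PYAW=np.radians(-6.33)
BAR=np.array([.596,.1155,.215]); BYAW=np.radians(-.2)
def quat(yaw,pitch=0): # pitch>0: nose (pan -x end) down
    return (R.from_euler('z',yaw)*R.from_euler('y',-pitch)*R.from_quat([0,1,0,0])).as_quat()
def seat_pose(s,h,pitch=0,dy=0):
    """TCP pose putting the seat s ahead (+x) and h above the bar's top (unloaded), with given pitch"""
    Rp=R.from_euler('z',BYAW)*R.from_euler('y',-pitch)
    b=BAR+[0,0,.005]+R.from_euler('z',BYAW).apply([s,dy,h])
    return b-Rp.apply([.069,0,.036]), quat(BYAW,pitch)
def ft(n=4):
    a=[]
    for _ in range(n): a.append(np.r_[read_ft_force(),read_ft_torque()]); pause(.01)
    return np.mean(a,0)
E
python3 - <<'E'
from h import *
q=quat(PYAW)
for p,qq in [((*PAN,.2),q),((*PAN,.085),q),(seat_pose(-.08,.045)),seat_pose(0,0),seat_pose(-.004,-.07,.05)]: print(np.round(p,3),inverse_kinematics(p,qq) is not None)
move_ptp([*PAN,.2],q); movel([*PAN,.085],q,speed=.12); pause(.3)
f0=ft(8); np.save('f0.npy',f0); print('f0',np.round(f0,3))
move_gripper(.0,80); pause(.2); print('gap',read_finger_gap(),read_grasp_force(),np.round(ft(),2))
movel([*PAN,.105],q,speed=.04); pause(.4); print(np.round(ft(8)-f0,3),np.round(ft(8)-f0,3),read_finger_gap())
print(read_eef_pos(),read_time_s())
a=save('wrist','g0'); b=read_camera('side'); 
cv2.imwrite('pics/g.png',np.hstack([cv2.resize(a,(400,300)),cv2.resize(b[110:260,170:370],(400,300))])[:,:,::-1])
E
```

```text
[ 0.474 -0.223  0.2  ] True
[ 0.474 -0.223  0.085] True
[0.447 0.116 0.229] True
[0.527 0.116 0.184] True
[0.525 0.116 0.111] True
f0 [-0.093  0.076 -0.276  0.004  0.009 -0.005]
gap 0.010736927928119104 78.10047626495361 [-0.26 -1.51  0.89 -0.17  0.08  0.05]
[-1.230e-01 -6.000e-03 -5.438e+00  2.300e-02  9.400e-02 -5.000e-03] [ 1.320e-01  1.260e-01 -5.244e+00  3.000e-03  7.500e-02 -4.000e-03] 0.010477798766331085
[ 0.47398505 -0.22335893  0.1049515 ] 12.3833
```

View pics/g.png

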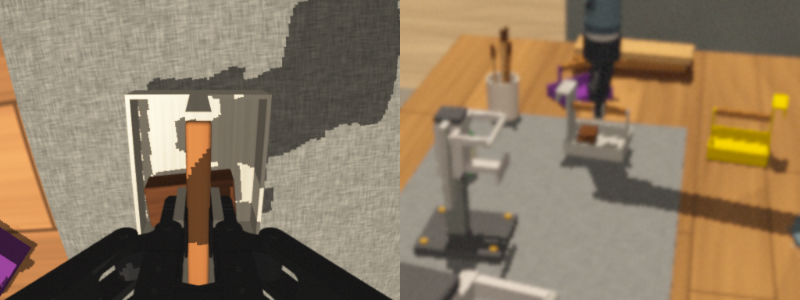

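Grasped at the middle of the handle; the pan is level with the billet in it (side crop ≈(595,140)), weight ≈5.35 N. Now I'll carry it and stand over the bar.

```bash
python3 - <<'E'
from h import *
q=quat(PYAW)
movel([*PAN,.22],q,speed=.15)
p,qq=seat_pose(-.08,.05); move_ptp(p,qq); 
p,qq=seat_pose(-.0015,.035); movel(p,qq,speed=.08); pause(.5)
f=ft(10); np.save('f1.npy',f); print(np.round(f-np.load('f0.npy'),2),read_finger_gap(),read_time_s())
obs={'seat':[],'bar':[]}
ims=[]
for c in('top','side'):
    cp=camera_params(c); im=save(c,'h_'+c)
    for n in obs:
        d=tip_of(c,n); print(c,n,[(np.round(e['at'],1).tolist(),round(e['confidence'],2)) for e in d[:4]])
    o=(195,110) if c=='top' else (160,110)
    ims.append(cv2.resize(im[o[1]:o[1]+90,o[0]:o[0]+90],(400,400),interpolation=cv2.INTER_CUBIC))
cv2.imwrite('pics/h.png',np.hstack(ims)[:,:,::-1])
E
```

```text
[-0.38 -0.05 -5.26 -0.01  0.14  0.01] 0.01058318246001631 16.4167
top seat [([423.5, 186.4], 0.85), ([364.0, 145.0], 0.22)]
top bar [([53.2, 211.3], 0.67)]
side seat [([272.6, 130.3], 0.79), ([215.3, 168.0], 0.73), ([362.0, 160.3], 0.69)]
side bar [([221.1, 175.0], 0.71), ([229.6, 284.9], 0.67), ([239.1, 200.3], 0.58), ([215.8, 168.3], 0.38)]
```

View pics/h.png

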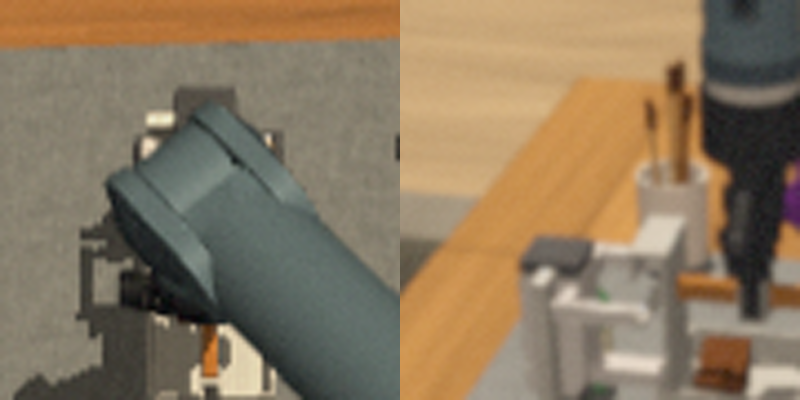

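The top view is hidden by the arm. The side crop shows the hook plate just above the near end of the crossbar (side ≈(215,168)). Guarded descent next.

```bash
python3 - <<'E'
from h import *
f1=np.load('f1.npy'); h=.035
while h>.0065:
    h-=.003; p,q=seat_pose(-.0015,h); movel(p,q,speed=.03); pause(.05)
    d=ft(4)-f1; print(round(h*1e3,1),np.round(d[[0,1,2,4]],2))
    if abs(d[:3]).max()>1.2: print('contact'); break
s=-.0015
if h<.0066:
  while s>-.006:
    s-=.0005; p,q=seat_pose(s,h); movel(p,q,speed=.01); pause(.1); d=ft(6)-f1
    print('s',round(s*1e3,1),np.round(d[[0,1,2,4]],2))
    if abs(d[0])>.6: break
print(read_time_s(),read_eef_pos()-p)
E
```

```text
32.0 [-0.14 -0.14 -0.24  0.04]
29.0 [-0.08 -0.39 -0.6   0.09]
26.0 [ 0.01 -0.42 -0.88  0.12]
23.0 [ 0.05 -0.15 -0.12  0.1 ]
20.0 [ 0.2  -0.53 -0.27  0.16]
17.0 [ 0.02 -0.   -0.74  0.17]
14.0 [-0.66 -0.53 -0.34  0.17]
11.0 [-0.58 -0.2  -0.48  0.21]
8.0 [-0.58 -0.23 -0.55  0.22]
5.0 [-1.71 -1.04 -0.29  0.34]
contact
s -2.0 [-0.08 -0.07 -0.62  0.04]
s -2.5 [ 0.38  0.15 -0.42 -0.07]
s -3.0 [ 0.44  0.13 -0.42 -0.06]
s -3.5 [ 0.7   0.13 -0.17 -0.06]
21.65 [ 2.85845557e-06  5.51529978e-06 -1.75252516e-05]
```

```bash
python3 - <<'E'
from h import *
f0=np.load('f0.npy'); h=.005; s=-.003; dF=[0]
for i in range(40):
    d=ft(4)-f0
    if i%2==0 or d[2]>-2: print(round(h*1e3,1),round(s*1e3,2),np.round(d,2))
    if d[2]>-.35 or abs(d[:2]).max()>3: break
    s=np.clip(s+.0002*np.clip(d[0],-2,2)*(abs(d[0])>.5),-.0038,-.002)
    h-=.003 if d[2]<-1.2 else .001
    p,q=seat_pose(s,h); movel(p,q,speed=.02); pause(.05)
print(read_time_s(),h,s,read_finger_gap()); np.save('st.npy',[h,s])
a=save('wrist','k0'); b=save('side','k1')
cv2.imwrite('pics/k.png',np.hstack([cv2.resize(a,(400,400)),cv2.resize(b[130:260,160:290],(400,400),interpolation=cv2.INTER_CUBIC)])[:,:,::-1])
E
```

```text
5.0 -3.0 [ 0.4  -0.08 -5.35  0.01  0.08  0.  ]
-1.0 -2.88 [-0.45  0.15 -5.05  0.02  0.08  0.  ]
-7.0 -3.0 [-0.1  -0.34 -4.51 -0.02 -0.01  0.01]
-13.0 -3.0 [ 0.24  0.12 -4.09  0.01 -0.04  0.02]
-19.0 -2.88 [ 0.23 -0.08 -3.31  0.05 -0.06 -0.01]
-25.0 -2.88 [ 0.18 -0.19 -2.81  0.02 -0.14 -0.01]
-31.0 -2.77 [-0.02  0.05 -1.93  0.04 -0.21 -0.04]
-34.0 -2.77 [ 0.15 -0.16 -1.54  0.04 -0.19 -0.02]
-37.0 -2.77 [-0.33  0.12 -1.28  0.05 -0.25  0.01]
-40.0 -2.77 [ 0.37  0.38 -0.98  0.06 -0.28  0.01]
-41.0 -2.77 [ 0.63  0.19 -1.07  0.05 -0.34  0.06]
-42.0 -2.65 [ 0.42  0.08 -0.78  0.1  -0.28  0.02]
-43.0 -2.65 [ 0.29  0.19 -0.81  0.1  -0.28  0.01]
-44.0 -2.65 [ 0.29 -0.04 -0.43  0.07 -0.28 -0.01]
-45.0 -2.65 [ 0.54  0.32 -0.58  0.1  -0.32  0.03]
-46.0 -2.54 [-0.34  0.48 -0.16  0.08 -0.25  0.03]
29.4333 -0.046000000000000006 -0.0025364390045003044 0.010281427770207982
```

View pics/k.png

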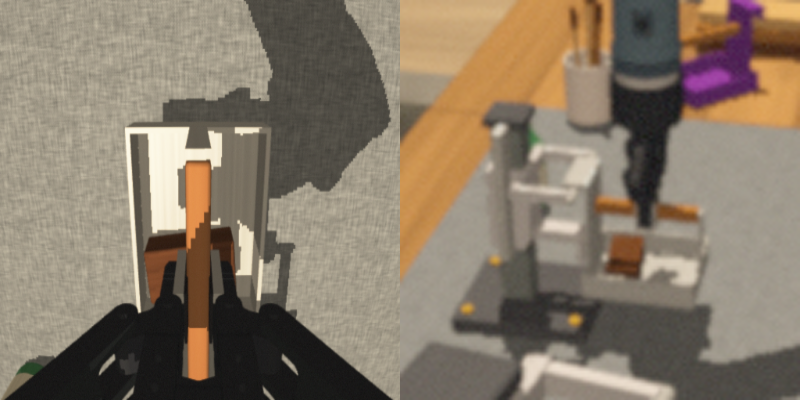

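The hook is seated on the bar and the carriage carries the weight (side crop: hook at ≈(575,170), tray level). The hand still holds the tilting moment (−0.3 Nm), so I'll pitch gently until the heel pad takes it, then release.

```bash
python3 - <<'E'
from h import *
f0=np.load('f0.npy'); h,s=np.load('st.npy'); pit=0
for i in range(18):
    d=ft(5)-f0; print(round(np.degrees(pit),2),round(h*1e3,1),round(s*1e3,2),np.round(d[[0,1,2,4]],2))
    if d[4]>-.04 or abs(d[:3]).max()>3: break
    s+=.0002*np.clip(d[0],-2,2)*(abs(d[0])>.4); h+=.001*np.clip(d[2]/.4,-1,1)*(abs(d[2])>.25)
    pit+=np.radians(.3); p,q=seat_pose(s,h,pit); movel(p,q,speed=.01); pause(.08)
np.save('st.npy',[h,s,pit]); print(read_time_s(),read_finger_gap())
E
```

```text
0.0 -46.0 -2.54 [ 0.27  0.49 -0.4  -0.28]
0.3 -47.0 -2.54 [ 0.13  0.08  0.02 -0.22]
0.6 -47.0 -2.54 [-0.23  0.38 -0.12 -0.02]
30.3583 0.010663260167147111
```

```bash
python3 - <<'E'
from h import *
f0=np.load('f0.npy'); print(np.round(ft(15)-f0,2))
move_gripper(.0,45); pause(.1); move_gripper(.0,20); pause(.2); print(read_finger_gap(),read_grasp_force(),np.round(ft(15)-f0,2))
for g in np.r_[np.arange(.0105,.0150,.0005),.016,.018,.021,.025,.03]:
    move_gripper(g); pause(.06)
    if g<.0145: print(round(g*1e3,1),round(read_finger_gap()*1e3,2),round(read_grasp_force(),1),np.round(ft(3)-f0,2)[[0,1,2,4]])
move_gripper(.04); pause(.2); print(np.round(ft(8)-f0,2),read_time_s())
a=save('wrist','r0'); b=save('side','r1')
cv2.imwrite('pics/r.png',np.hstack([cv2.resize(a,(400,400)),cv2.resize(b[130:260,160:290],(400,400),interpolation=cv2.INTER_CUBIC)])[:,:,::-1])
E
```

```text
[-0.57  0.45 -0.1   0.13  0.04  0.06]
0.010800163373847288 78.86934399604797 [-1.78  0.44 -0.06  0.15  0.24  0.07]
10.5 10.63 69.8 [-1.96  0.29 -0.    0.34]
11.0 10.91 46.7 [-2.42  0.32  0.04  0.42]
11.5 11.54 23.4 [-2.26  0.3   0.02  0.44]
12.0 12.07 1.2 [-0.57  0.02 -0.48  0.2 ]
12.5 12.45 0.0 [0.46 0.22 0.52 0.02]
13.0 13.16 0.0 [ 0.46  0.46 -0.31 -0.01]
13.5 13.3 0.0 [ 0.01 -0.52 -0.22 -0.01]
14.0 14.18 0.0 [ 0.14 -0.1   0.63  0.  ]
[ 0.23 -0.13  0.32  0.   -0.    0.  ] 35.9417
```

View pics/r.png

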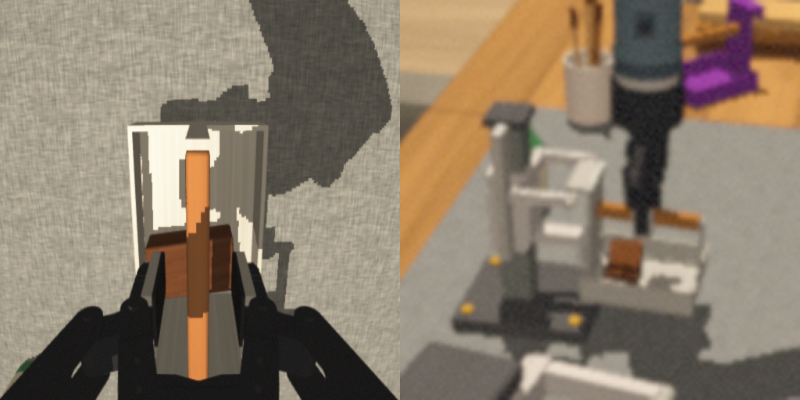

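Released: the pan hangs slightly nose-down, about level, with the billet in it and the fingers clear on both sides of the handle. Now I'll retreat straight up and check that it stays still.

```bash
python3 - <<'E'
from h import *
p=np.array(read_eef_pos()); 
movel(p+[0,0,.06],speed=.05); movel(p+[-.05,0,.2],speed=.15); pause(.8)
a=save('side','e0'); pause(.5); b=save('side','e1'); c=save('wrist','e2')
print(np.abs(a[130:260,160:290].astype(int)-b[130:260,160:290]).max(),np.round(ft(8)-np.load('f0.npy'),2),read_time_s())
cv2.imwrite('pics/e.png',np.hstack([cv2.resize(c,(400,400)),cv2.resize(b[130:260,160:290],(400,400),interpolation=cv2.INTER_CUBIC)])[:,:,::-1])
E
```

```text
15 [-0.04 -0.22 -0.07  0.01 -0.02  0.03] 40.05
```

View pics/e.png

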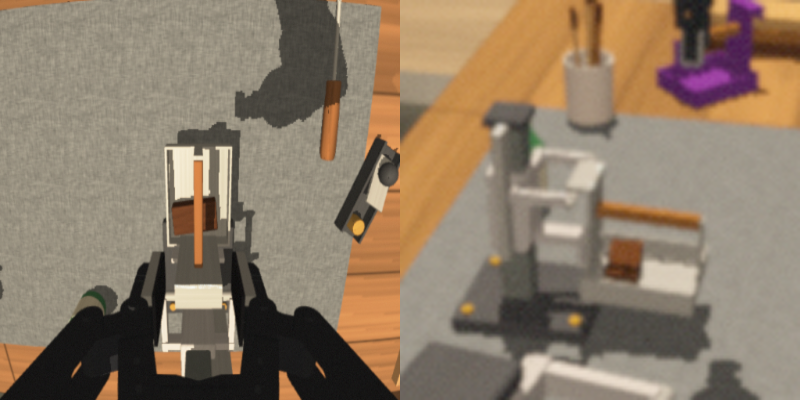

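The pan hangs still on the crossbar (side crop hook ≈(583,170)), about level, with the billet in it and the hand clear.

```bash
python3 -c "
from bench import *
print(sign_off())"
```

```text
the job is handed in; nothing more can be done
None
```

The pan with the billet hangs still and roughly level on the smaller balance's crossbar, eased on and let go slowly with no drop or bounce seen; the carriage sank about 46 mm (about 5.3 N, 0.54 kg), and the job was handed in at about 40 s with the hand clear.

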